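# Stagger the drying trays on their lips

### The job

Stack the drying trays on the empty one, which stays where it stands: first the tray with the pegs, then the one with the dropper bottle, and the soap on top where it can dry. Turn every tray end for end to the one below, so that its runners drop inside the long compartment there, it sits flat on that tray's lips and the end pockets stick out at alternate ends, none of them shut in by the tray directly above. Keep the things in their trays and the bottle upright, and leave everything else on the worktop alone.

Things in the scene. Friction and masses are not known exactly. Their poses are not given: they have to be found in the camera images.
- empty_tray: Empty pale grey plastic tray, bottom of the stack. All four trays are alike: 190 mm long (x), 64 wide (y), 45 high, 0.14 to 0.24 kg empty. Origin: middle of the 190 x 64 outline, level with the underside of the runners, z up. Upright walls 3.5 thick, rim at z = 45, floor z = 5 to 8.5, flat sides to grip across the 64 mm from above.
- peg_tray: Tray with two pegs in its long compartment; shape and axes as empty_tray. In every tray a 9 mm broad cross lip as high as the rim, x = +38 to +47 mm, parts a long compartment (inside x = -91.5 to +38, y = -28.5 to +28.5) from a short end pocket at the +x end (inside x = +47 to +91.5), whose end wall is only 28 mm high.
- dropper_tray: Tray with an upright dropper bottle in its end pocket, its top 111 mm above the tray's origin; shape and axes as empty_tray. Under the floor of every tray a rectangle of round runners stands 5 mm proud, outer faces at x = -88.5 and +35, y = -26 and +26 mm.
- soap_tray: Tray with a bar of soap in its long compartment; shape and axes as empty_tray. Any tray seats on another when turned half a turn in yaw with its origin at x = -53.5, y = 0, z = +40 mm in the lower one's frame: runners inside the lower long compartment with 3 mm (x) and 2.5 mm (y) play each way, floor on the lower rim and cross lip.
- peg_a: Wooden clothes peg 15 x 72 x 12 mm, lying loose in the peg tray; origin at the centre of its underside, own y along it.
- peg_b: The other clothes peg, like peg_a.
- dropper: Brown dropper bottle, 33 mm across, 102 mm high, 0.05 kg, standing loose in the pocket of its tray; origin at the centre of its foot, z up.
- soap: Green bar of soap 44 x 72 x 21 mm, 0.09 kg, lying loose in its tray; origin at the centre of its underside.
- empty_tray_pocket (a point): Centre of the floor of the end pocket of empty_tray (x = +69.25, y = 0, z = 8.5 mm in the tray's frame).
- peg_tray_pocket (a point): Centre of the floor of the end pocket of peg_tray (x = +69.25, y = 0, z = 8.5 mm in the tray's frame).
- dropper_tray_pocket (a point): Centre of the floor of the end pocket of dropper_tray (x = +69.25, y = 0, z = 8.5 mm in the tray's frame).
- soap_tray_pocket (a point): Centre of the floor of the end pocket of soap_tray (x = +69.25, y = 0, z = 8.5 mm in the tray's frame).
- aerosol: Bystander: blue and white aerosol can 52 mm across, 161 mm high, standing; origin at the centre of its foot. Other equipment, up to 0.38 m tall, stands along the back of the worktop, beyond x = 0.67 m.
- softener: Bystander: pink softener jug with a purple cap, 68 x 124 x 242 mm, standing; origin at the centre of its foot.
- polish_tin: Bystander: flat round tin 65 mm across, 29 mm high; origin at the centre of its foot.
- marker: Bystander: marker pen 135 mm long, 17 mm thick, lying; origin under its middle.
- lint_roller: Bystander: lint roller 240 mm long, 48 mm thick, lying; origin under its middle.
- scrub_brush: Bystander: wooden scrubbing brush 57 x 150 x 43 mm, lying; origin under its middle.

How it is judged:
At the end, for the whole second after the job is handed in: Up from the empty tray (moved under 3 cm): peg, dropper, soap tray, each turned end for end, level, 36 to 44 mm above the one below, offset 53.5 mm to its long-compartment end and 0 sideways (8 mm; pocket ends 12 mm); pegs and soap in their compartments, bottle upright in its pocket; all at rest (x of peg_tray in the frame of empty_tray between -0.0615 and -0.0455 m and y of peg_tray in the frame of empty_tray between -0.008 and 0.008 m and z of peg_tray in the frame of empty_tray between 0.036 and 0.044 m and x of peg_tray_pocket in the frame of empty_tray between -0.135 and -0.11 m and y of peg_tray_pocket in the frame of empty_tray between -0.014 and 0.014 m and angle between each of peg_tray, dropper_tray, soap_tray, empty_tray's own z axis and vertical below 0.06 rad and x of dropper_tray in the frame of peg_tray between -0.0615 and -0.0455 m and y of dropper_tray in the frame of peg_tray between -0.008 and 0.008 m and z of dropper_tray in the frame of peg_tray between 0.036 and 0.044 m and x of dropper_tray_pocket in the frame of peg_tray between -0.135 and -0.11 m and y of dropper_tray_pocket in the frame of peg_tray between -0.014 and 0.014 m and x of soap_tray in the frame of dropper_tray between -0.0615 and -0.0455 m and y of soap_tray in the frame of dropper_tray between -0.008 and 0.008 m and z of soap_tray in the frame of dropper_tray between 0.036 and 0.044 m and x of soap_tray_pocket in the frame of dropper_tray between -0.135 and -0.11 m and y of soap_tray_pocket in the frame of dropper_tray between -0.014 and 0.014 m and distance of empty_tray from where it was at the start of the episode below 0.03 m and x of peg_a in the frame of peg_tray between -0.0915 and 0.038 m and y of peg_a in the frame of peg_tray between -0.03 and 0.03 m and z of peg_a in the frame of peg_tray between 0 and 0.03 m and x of peg_b in the frame of peg_tray between -0.0915 and 0.038 m and y of peg_b in the frame of peg_tray between -0.03 and 0.03 m and z of peg_b in the frame of peg_tray between 0 and 0.03 m and x of soap in the frame of soap_tray between -0.0915 and 0.038 m and y of soap in the frame of soap_tray between -0.03 and 0.03 m and z of soap in the frame of soap_tray between 0 and 0.03 m and x of dropper in the frame of dropper_tray between 0.047 and 0.0915 m and y of dropper in the frame of dropper_tray between -0.03 and 0.03 m and z of dropper in the frame of dropper_tray between 0 and 0.03 m and angle between dropper's own z axis and vertical below 0.15 rad and linear speed of each of empty_tray, peg_tray, dropper_tray, soap_tray below 0.02 m/s); the robot touches nothing.
It fails at once if the dropper bottle tips over (angle between dropper's own z axis and vertical above 0.7 rad).
It fails at once if the empty tray is pushed more than 4 cm from where it stood (distance of empty_tray from where it was at the start of the episode above 0.04 m).
It fails at once if another thing on the worktop is pushed more than 3 cm or knocked over (distance of any of aerosol, softener, polish_tin, marker, lint_roller, scrub_brush from where it was at the start of the episode above 0.03 m or angle between any of aerosol, softener's own z axis and vertical above 0.5 rad).
It also fails if it takes over 72 s, if anything falls off the work surface, if the arm or the gripper's body presses on something with over 40 N, if the wrist force passes 120 N, or if a joint passes its speed limit or range.

### The arm

A 6-joint arm with a two-finger parallel gripper is mounted at the origin on a cart in front of the work surface, level with it; the furniture and walls round the work are solid. World frame = base frame: x ahead of the robot, y to its left, z up, the work surface at z = 0. Lengths are in m, angles in rad, forces in N, time in s.
With the tool pointing down it reaches from about 0.325 to 0.925 m from the base axis. Payload 3.1 kg.
Tool frame: the origin (TCP) lies at the very end of the fingers, on their centre line; the grasp point (between the pads) lies 19 mm behind it; z points along the fingers, y is the line along which they close (so a half turn about z gives the same grasp; the last joint's range is limited). The gripper opens to 85 mm and grips with 20 to 120 N. Pads are 22 mm wide; open, the fingers measure 114 mm over their backs; the gripper's body (76 mm by 85 mm) begins 54 mm behind the grasp point. The pads swing forward as they close: fully open they stand 13 mm farther back than shut.
Start: joints at [-1.373, 0.217, 1.613, -0, 1.311, -0.112], TCP at [0.191, -0.595, 0.231] pointing down, gripper open.
Joint ranges: [-2.75, 2.75], [-0.78, 2.1], [0.31, 2.55], [-1.13, 4.27], [0.13, 2.63], [-2.58, 2.58]. Speed limits (rad/s): [2.79, 2.79, 3.14, 3.14, 3.14, 3.14].

### API

Orientations are given as a unit quaternion [w, x, y, z].
In Python, from workcell import env gives the robot as it stands. The module is installed in compiled form; this text tells all that it offers. Calls block until the motion is done:
- env.move_ptp(position, orientation): joint-space move of the TCP to a pose.
- env.servo_line(position, rot=None, feed=0.15, max_force=None): straight line of the TCP; rot=None keeps the orientation; feed is the mean speed in m/s. With max_force (N) it stops when the force on the tool has changed by that much, and returns True; else False.
- env.goto_joints(angles): joint-space move.
- env.ungrasp() and env.grasp(force=None): open the fingers fully, or close them until they stop; force is the grip in N (None keeps the last).
- env.hold(seconds).
- env.ik(position, orientation): joint angles nearest the present ones, or None.
- env.get_state(): the state.
- env.read_camera(name): name is "side" or "top" or "wrist"; returns (picture, depth): 420x560x3 uint8, blue, green, red; 420x560 float32, m along the optical axis (not along the pixel's ray), 0 where there is no reading.
- env.get_calibration(name): a dict with "K" (3x3 intrinsics, pixels), "R" (3x3) and "t" (3): a world point X has camera coordinates R X + t. Camera axes: x right, y down, z forward; pixel columns grow to the right and rows downward; lengths in m; the calibration is good to about 2 mm. A picture is of the moment at which its call begins: read the wrist's pose just before it. get_calibration takes no time and is no camera call; for the wrist camera it gives the pose at the moment of the call.
A pose or a line that the arm cannot do raises env.PlanningError and nothing moves.
- env.job_done(): hands the job in; it is judged then, once.
Trained networks look in the newest picture that a camera, given by its name, has taken for a name from the list of things; names that differ only in an ending like _2 or _b are one class to them, and where a whole thing is asked for, a point or a joint stands for the part that bears it (a point fixed in the world has none). Each returns a list of dicts, best first, with "confidence" (0 to 1); they miss things now and then, are a little off and sometimes report something else, mostly with a low value. They report only what shows in the picture. A call takes as long as a camera call.
- env.boxes_of(camera, target): "bbox" ([centre column, centre row, width, height] in pixels, round what is visible of it).
- env.regions_of(camera, target): "pixels" (420x560 bool, what is visible of it) and "bbox" ([centre column, centre row, width, height] in pixels, round what is visible of it).
The state is a dict: "clock": time; "joints": joint angles; "joint_vel": joint speeds; "joint_efforts": joint torques, N m; "tcp_pos": TCP position; "tool_rot": TCP orientation; "contact_force": force on the tool from outside, world axes, zero at the start; "ft_torque": the same for the moment, N m; "opening": finger opening in m; "gripper_force": force on a finger pad.
Only numpy, scipy, OpenCV 4.12 (cv2) and the standard library are available. Lean on these libraries where they do the work, as an engineer would, in place of code of your own. Each camera call takes 0.05 s, during which the arm holds its last target. There are 200 camera calls.

## Working session

There is one attempt and no reset: what is moved stays moved. The work goes in short steps, each a Python script; the robot and the scene stay as the last script left them, time stands still between calls to the robot, and variables do not carry over. Pictures are saved under pics/ and viewed, at most 10 in all, crops included, and the job is handed in when it is done.

```bash
mkdir -p pics; cat > h.py <<'E'
from workcell import env
import numpy as np, cv2
def cloud(cam, cal=None):
    cal = cal or env.get_calibration(cam)
    img, d = env.read_camera(cam)
    v,u = np.mgrid[0:420,0:560]
    K=cal["K"]; R=np.array(cal["R"]); t=np.array(cal["t"])
    p=np.stack([(u-K[0][2])/K[0][0]*d,(v-K[1][2])/K[1][1]*d,d],-1)
    X=(p-t)@R
    X[d==0]=np.nan
    return img,X
E
python3 - <<'E'
from h import *
for c in ("top","side"):
    img,X=cloud(c); cv2.imwrite(f"pics/{c}0.png",img); np.save(f"{c}0.npy",X)
    cal=env.get_calibration(c); print(c,"cam at",-np.array(cal["R"]).T@cal["t"])
    for n in ("empty_tray","peg_tray","dropper_tray","soap_tray","peg_a","dropper","soap","aerosol","softener","polish_tin","marker","lint_roller","scrub_brush"):
        for r in env.regions_of(c,n)[:4]:
            m=r["pixels"]; P=X[m]; P=P[~np.isnan(P[:,0])]
            print(n,round(r["confidence"],2),np.round(r["bbox"]),m.sum(),np.round(np.median(P,0),3) if len(P) else None, np.round(np.percentile(P,[2,98],axis=0),3).tolist() if len(P) else None)
print(env.get_state()["clock"])
E
```

```text
top cam at [0.26721672 0.05378573 1.35834255]
empty_tray 0.82 [421. 194.  42.  60.] 1421 [ 0.51  -0.399  0.012] [[0.418, -0.44, -0.001], [0.602, -0.35, 0.048]]
peg_tray 0.7 [345. 202.  30.  66.] 1312 [ 0.491 -0.138  0.011] [[0.399, -0.178, -0.002], [0.588, -0.093, 0.048]]
dropper_tray 0.8 [265. 201.  48.  54.] 1074 [0.499 0.134 0.011] [[0.422, 0.059, 0.003], [0.581, 0.196, 0.048]]
dropper_tray 0.45 [189. 200.  39.  59.] 1013 [0.534 0.378 0.015] [[0.428, 0.323, 0.003], [0.607, 0.439, 0.049]]
dropper_tray 0.22 [423. 195.  37.  56.] 1329 [ 0.508 -0.401  0.013] [[0.419, -0.439, 0.004], [0.6, -0.35, 0.048]]
soap_tray 0.7 [304. 237.  36.   9.] 187 [ 0.375 -0.005  0.013] [[0.362, -0.065, -0.001], [0.388, 0.057, 0.02]]
soap_tray 0.58 [187. 199.  40.  54.] 864 [0.54  0.376 0.014] [[0.432, 0.324, 0.004], [0.607, 0.437, 0.048]]
peg_a 0.63 [346. 198.  11.  14.] 58 [ 0.502 -0.147  0.018] [[0.479, -0.154, 0.008], [0.522, -0.139, 0.024]]
peg_a 0.55 [338. 194.   6.  19.] 87 [ 0.52  -0.123  0.018] [[0.486, -0.135, 0.006], [0.552, -0.113, 0.025]]
dropper 0.4 [276. 180.   7.  13.] 109 [0.556 0.085 0.07
[... 2124 characters left out ...]
0.042, 0.005], [0.644, -0.003, 0.158]]
softener 0.61 [310. 155.  28.  56.] 1227 [0.6   0.508 0.107] [[0.55, 0.49, 0.011], [0.662, 0.54, 0.24]]
polish_tin 0.58 [242. 200.  20.  15.] 210 [0.336 0.224 0.022] [[0.303, 0.205, -0.002], [0.365, 0.322, 0.032]]
marker 0.65 [249. 234.  13.  20.] 83 [ 0.376 -0.018  0.012] [[0.363, -0.075, 0.003], [0.388, 0.057, 0.016]]
lint_roller 0.92 [267. 173.  55.   8.] 389 [0.448 0.526 0.024] [[0.305, 0.506, -0.002], [0.529, 0.625, 0.046]]
scrub_brush 0.83 [221. 275.  30.  34.] 790 [ 0.321 -0.327  0.04 ] [[0.292, -0.372, -0.002], [0.347, -0.235, 0.044]]
scrub_brush 0.5 [312. 155.  30.  54.] 1252 [0.601 0.508 0.104] [[0.551, 0.49, 0.009], [0.662, 0.654, 0.239]]
1.4
```

```bash
python3 - <<'E'
import cv2
im=cv2.imread("pics/top0.png")[130:280,100:460]
cv2.imwrite("pics/top0c.png",cv2.resize(im,None,fx=2.2,fy=2.2,interpolation=cv2.INTER_CUBIC))
from h import *
s=env.get_state(); c=env.get_calibration("wrist"); R=np.array(c["R"])
print(s["tcp_pos"],s["tool_rot"],-R.T@c["t"],R.round(3).tolist(),c["K"])
E
```

```text
[ 0.19058033 -0.59522975  0.23128413] [-3.15894646e-05  9.88025271e-01  1.54292136e-01 -5.72628714e-06] [ 0.26432587 -0.57042423  0.37521475] [[0.305, -0.952, -0.0], [-0.908, -0.291, 0.302], [-0.288, -0.092, -0.953]] [[320.29384201   0.         278.80773908]
 [  0.         320.29384201 210.83445767]
 [  0.           0.           1.        ]]
```

View pics/top0c.png

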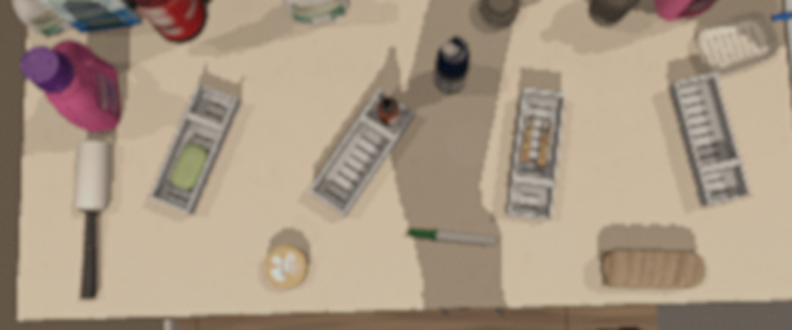

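The crop shows four trays: the empty one at (710,140) and the peg tray at (535,150) have pockets at the near end. The dropper tray at (362,150), with its bottle at (388,108), and the soap tray at (195,150) have pockets at the far end. A basket stands behind the empty tray at (735,45). Next come wrist views for precise fits.

```bash
cat >> h.py <<'E'
from scipy.optimize import least_squares
SEG=[((-93.25,30.25),(93.25,30.25)),((-93.25,-30.25),(93.25,-30.25)),((-93.25,-30),(-93.25,30)),((42.5,-30),(42.5,30))]
HW=np.array([1.75,1.75,1.75,4.5])/1000
def fit(P,guess):
    "P: Nx2 rim points; guess: x,y,yaw; returns pose, rms, n"
    S=np.array(SEG)/1000
    def res(q):
        c,s=np.cos(q[2]),np.sin(q[2]); L=(P-q[:2])@np.array([[c,-s],[s,c]])
        D=[]
        for (a,b),h in zip(S,HW):
            d=b-a; tt=np.clip((L-a)@d/(d@d),0,1); D.append(np.maximum(np.linalg.norm(L-a-tt[:,None]*d,axis=1)-h,0)+0.05*np.linalg.norm(L-a-tt[:,None]*d,axis=1))
        return np.min(D,0)
    best=None
    for dx in (-.02,0,.02):
      for dw in (-.15,0,.15):
        g=np.array(guess)+[dx*np.cos(guess[2]),dx*np.sin(guess[2]),dw]
        r=least_squares(res,g,loss="soft_l1",f_scale=0.002)
        if best is None or r.cost<best.cost: best=r
    return best.x, np.sqrt(np.median(best.fun**2)), len(P)
def rim(X,guess,z0=0.0,rad=.125,lo=.040,hi=.051):
    Q=X.reshape(-1,3); Q=Q[~np.isnan(Q[:,0])]
    d=Q[:,:2]-np.array(guess[:2]); c,s=np.cos(guess[2]),np.sin(guess[2])
    u=d@[c,s]; v=d@[-s,c]
    m=(abs(u)<rad)&(abs(v)<.055)&(Q[:,2]>z0+lo)&(Q[:,2]<z0+hi)
    return Q[m]
def down(yaw):
    "tool pointing down, tool x at yaw (world)"
    return [0.0,np.cos(yaw/2),np.sin(yaw/2),0.0]
G={"empty_tray":(.510,-.397,-np.pi+.27),"peg_tray":(.493,-.137,-np.pi-.09),"dropper_tray":(.502,.126,-.58),"soap_tray":(.52,.379,-.34)}
E
cat > look.py <<'E'
from h import *
T=np.load("top0.npy")
for n,g in G.items():
    R=rim(T,g); print(n,"top",[np.round(v,4) for v in fit(R[:,:2],g)])
for n,g in G.items():
    env.move_ptp([g[0]-.05,g[1],.26],down(0))
    env.hold(.1)
    cal=env.get_calibration("wrist"); img,X=cloud("wrist",cal)
    cv2.imwrite(f"pics/w_{n}.png",img); np.save(f"w_{n}.npy",X)
    R=rim(X,g); f=fit(R[:,:2],g); g2=(*f[0][:2],f[0][2]+np.pi); fb=fit(R[:,:2],g2)
    Q=rim(X,f[0],0,.09,-.01,.006); 
    print(n,"wrist",[np.round(v,4) for v in f],"flip rms",round(fb[1],4),"rim z",np.median(R[:,2]).round(4),"table z",np.median(Q[:,2]).round(4),env.get_state()["clock"])
Q=T.reshape(-1,3); Q=Q[~np.isnan(Q[:,0])]
m=(Q[:,1]>-.55)&(Q[:,1]<-.2)&(Q[:,0]>.6)&(Q[:,0]<.8)&(Q[:,2]>.02)
for y in np.arange(-.55,-.2,.03):
    k=m&(abs(Q[:,1]-y)<.015)
    if k.any(): print("back y",round(y,2),"xmin",Q[k,0].min().round(3),"zmax",Q[k,2].max().round(3))
E
python3 look.py
```

```text
empty_tray top [array([ 0.5078, -0.3945, -2.9438]), np.float64(0.0001), np.int64(235)]
peg_tray top [array([ 0.4933, -0.1344, -3.3093]), np.float64(0.0001), np.int64(208)]
dropper_tray top [array([ 0.5053,  0.126 , -0.6138]), np.float64(0.0001), np.int64(222)]
soap_tray top [array([ 0.5171,  0.3807, -0.4014]), np.float64(0.0001), np.int64(229)]
empty_tray wrist [array([ 0.5089, -0.3942, -2.9468]), np.float64(0.0001), np.int64(2096)] flip rms 0.0001 rim z 0.0457 table z 0.0012 2.8167
peg_tray wrist [array([ 0.4945, -0.1338, -3.3083]), np.float64(0.0001), np.int64(2085)] flip rms 0.0001 rim z 0.0458 table z 0.0012 3.9833
dropper_tray wrist [array([ 0.5062,  0.1272, -0.6204]), np.float64(0.0001), np.int64(2126)] flip rms 0.0001 rim z 0.0458 table z 0.0012 5.1583
soap_tray wrist [array([ 0.5189,  0.3821, -0.3999]), np.float64(0.0001), np.int64(2061)] flip rms 0.0001 rim z 0.0458 table z 0.0012 6.3
back y -0.55 xmin 0.699 zmax 0.024
back y -0.52 xmin 0.641 zmax 0.026
back y -0.49 xmin 0.625 zmax 0.025
back y -0.46 xmin 0.616 zmax 0.022
back y -0.43 xmin 0.613 zmax 0.025
back y -0.4 xmin 0.6 zmax 0.299
back y -0.37 xmin 0.602 zmax 0.301
back y -0.34 xmin 0.7 zmax 0.258
back y -0.31 xmin 0.743 zmax 0.168
back y -0.28 xmin 0.691 zmax 0.179
back y -0.25 xmin 0.689 zmax 0.186
back y -0.22 xmin 0.701 zmax 0.112
```

```bash
cat > look2.py <<'E'
from h import *
for n in ("empty_tray","peg_tray"):
    g=G[n]
    env.move_ptp([g[0]+.05,g[1],.26],down(np.pi)); env.hold(.1)
    img,X=cloud("wrist",env.get_calibration("wrist")); cv2.imwrite(f"pics/v_{n}.png",img)
    R=rim(X,g); f=fit(R[:,:2],g)
    print(n,np.round(f[0],4),len(R),np.median(R[:,2]).round(4),env.get_state()["clock"])
Q=np.load("top0.npy").reshape(-1,3)
Q=np.vstack([Q,np.load("w_empty_tray.npy").reshape(-1,3),np.load("side0.npy").reshape(-1,3)]); Q=Q[~np.isnan(Q[:,0])]
for y in np.arange(-.52,-.2,.03):
    k=(abs(Q[:,1]-y)<.015)&(Q[:,0]>.56)&(Q[:,0]<.9)
    print("y",round(y,2),[(h,Q[k&(Q[:,2]>h),0].min().round(3) if (k&(Q[:,2]>h)).any() else None) for h in (.055,.1,.15)])
a,b=cv2.imread("pics/w_empty_tray.png"),cv2.imread("pics/w_peg_tray.png")
cv2.imwrite("pics/ab.png",cv2.resize(np.hstack([a,b]),(800,300),interpolation=cv2.INTER_AREA))
E
python3 look2.py
```

```text
empty_tray [ 0.508  -0.3948 -2.9466] 2096 0.0458 10.1167
peg_tray [ 0.4937 -0.1344 -3.3081] 2069 0.0458 11.2833
y -0.52 [(0.055, np.float64(0.817)), (0.1, np.float64(0.817)), (0.15, np.float64(0.817))]
y -0.49 [(0.055, np.float64(0.816)), (0.1, np.float64(0.816)), (0.15, np.float64(0.816))]
y -0.46 [(0.055, np.float64(0.817)), (0.1, np.float64(0.817)), (0.15, np.float64(0.817))]
y -0.43 [(0.055, np.float64(0.714)), (0.1, np.float64(0.722)), (0.15, np.float64(0.727))]
y -0.4 [(0.055, np.float64(0.704)), (0.1, np.float64(0.705)), (0.15, np.float64(0.706))]
y -0.37 [(0.055, np.float64(0.698)), (0.1, np.float64(0.699)), (0.15, np.float64(0.703))]
y -0.34 [(0.055, np.float64(0.701)), (0.1, np.float64(0.703)), (0.15, np.float64(0.705))]
y -0.31 [(0.055, np.float64(0.743)), (0.1, np.float64(0.743)), (0.15, np.float64(0.743))]
y -0.28 [(0.055, np.float64(0.691)), (0.1, np.float64(0.693)), (0.15, np.float64(0.713))]
y -0.25 [(0.055, np.float64(0.689)), (0.1, np.float64(0.69)), (0.15, np.float64(0.712))]
y -0.22 [(0.055, np.float64(0.701)), (0.1, np.float64(0.704)), (0.15, np.float64(0.816))]
```

View pics/ab.png

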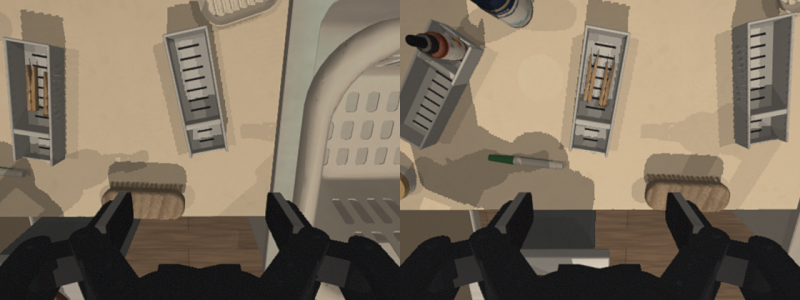

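```bash
cat >> h.py <<'E'
A={"empty":(.5085,-.3945,-2.9467),"peg":(.4941,-.1341,-3.3082),"dropper":(.5058,.1269,-.6204),"soap":(.5185,.3818,-.3999)}
def at(p,x): return np.array([p[0]+x*np.cos(p[2]),p[1]+x*np.sin(p[2])])
def pick(src,a,gx,carry,force=60,dz=.006):
    xy=at(src,gx); q=down(src[2]+a)
    env.move_ptp([*xy,.15],q)
    print("touch",env.servo_line([*xy,dz],feed=.12,max_force=15),env.get_state()["tcp_pos"])
    env.grasp(force); s=env.get_state(); print("grasp",s["opening"],s["gripper_force"],s["clock"])
    env.servo_line([*xy,dz+.03],feed=.06); env.servo_line([*xy,dz+carry],feed=.15)
    s=env.get_state(); print("lifted",s["opening"],s["contact_force"],s["clock"])
def place(dst,zt,a,gx,carry,feed=.13,dz=.006):
    xy=at(dst,gx); q=down(dst[2]+a)
    env.servo_line([*xy,carry+dz],rot=q,feed=feed); env.hold(.3)
    env.servo_line([*xy,zt+dz+.012],feed=.1)
    hit=env.servo_line([*xy,zt+dz-.003],feed=.02,max_force=6)
    s=env.get_state(); z=s["tcp_pos"][2]-dz-zt
    print("placed: contact",hit,"z error mm",1000*z,s["clock"]); return z
def release():
    p=env.get_state()["tcp_pos"]
    env.ungrasp(); env.servo_line([p[0],p[1],max(p[2]+.11,.25)],feed=.2)
def check(guess,z0):
    "wrist view of the tray top under the gripper, tool yaw 0"
    env.move_ptp([guess[0]-.06,guess[1],.26+z0],down(0)); env.hold(.1)
    img,X=cloud("wrist",env.get_calibration("wrist"))
    R=rim(X,guess,z0); f=fit(R[:,:2],guess)
    print("check",np.round(f[0]-[.0005,.0003,0],4),"want",np.round(guess,4),"rim z",np.median(R[:,2]).round(4),env.get_state()["clock"]); return img,X
PEG=(*at(A["empty"],-.0535),A["empty"][2]+np.pi); DRO=A["empty"]; SOAP=PEG
E
python3 - <<'E'
from h import *
pick(A["peg"],0,-.008,.12)
z=place(PEG,.040,0,-.008,.12)
if abs(z)<.0025: release(); img,_=check(PEG,.040); cv2.imwrite("pics/peg_done.png",img)
E
```

```text
touch False [ 0.50286025 -0.13575527  0.00684696]
grasp 0.06330916178748279 66.14931464195251 13.5083
lifted 0.06286912642928029 [-0.02953999  0.11950359 -3.30869021] 14.9083
placed: contact True z error mm 1.203101094862491 19.5417
check [ 0.5617 -0.3827  0.1947] want [ 0.561  -0.3841  0.1949] rim z 0.0858 21.6167
```

```bash
python3 - <<'E'
from h import *
PM=(.5615,-.3831,.1948); D=(*at(PM,-.0535),PM[2]-np.pi)
pick(A["dropper"],np.pi,-.006,.20)
z=place(D,.080,np.pi,-.006,.20,feed=.12)
if abs(z)<.0025:
    release(); img,X=check(D,.080); cv2.imwrite("pics/dro_done.png",img)
E
```

```text
touch False [0.50188059 0.13052574 0.00686652]
grasp 0.06304667595335317 66.83602452278137 25.2333
lifted 0.06315660217163303 [ 0.10745358  0.4361767  -2.79470799] 27.1667
placed: contact True z error mm 1.1426097659627126 33.775
check [ 0.5087 -0.3921 -2.9507] want [ 0.509  -0.3935 -2.9468] rim z 0.1258 35.7833
```

View pics/dro_done.png

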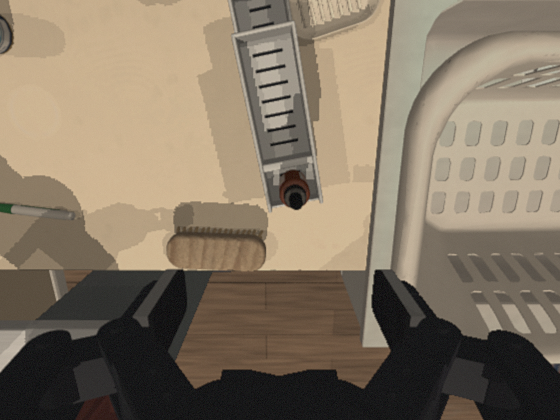

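The dropper tray is seated with its rim 40 mm above the peg tray's, and the bottle stands upright in its pocket at (293,190). Next is the soap tray.

```bash
python3 - <<'E'
from h import *
D=(.5088,-.3927,-2.949); S=(*at(D,-.0535),D[2]+np.pi)
pick(A["soap"],np.pi,-.004,.22)
z=place(S,.120,np.pi,-.004,.22,feed=.15)
if abs(z)<.0025:
    release(); img,X=check(S,.120); cv2.imwrite("pics/soap_done.png",img)
    img,_=env.read_camera("side"); cv2.imwrite("pics/side_done.png",cv2.resize(img[200:340,180:400],None,fx=3,fy=3))
    a=img[200:340,180:400]
E
```

```text
touch False [0.51578119 0.38394272 0.00720523]
grasp 0.06367912950918425 67.16073989868164 40.2917
lifted 0.06321440502837604 [-0.23754512 -0.66871101 -3.65480904] 42.3583
placed: contact True z error mm 1.3497830605523897 49.525
check [ 0.559  -0.3816  0.1949] want [ 0.5613 -0.3825  0.1926] rim z 0.1658 53.5667
```

View pics/soap_done.png

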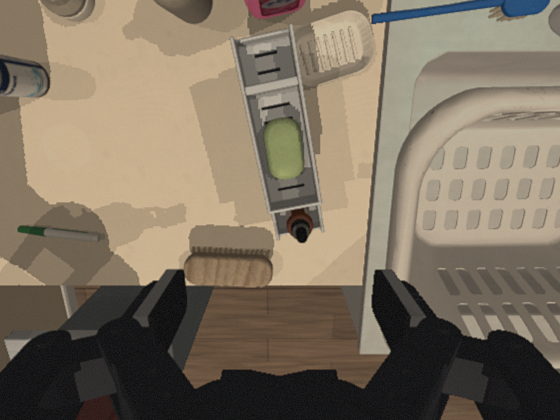

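View pics/side_done.png

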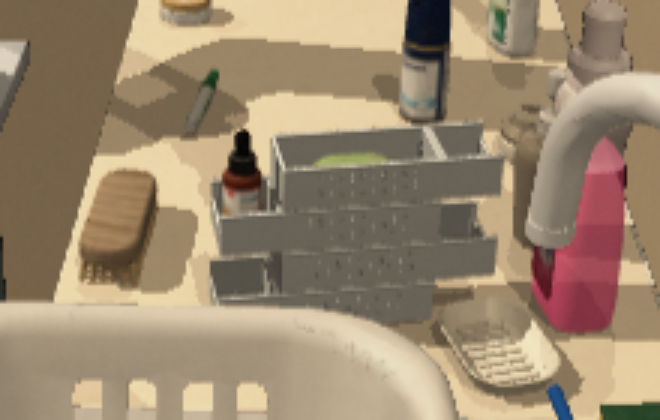

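The wrist view shows the soap in the long compartment at (285,148) and the bottle upright at (300,225). The side view shows four level trays with their pockets at alternate ends. The stack is complete, so I'm handing it in.

```bash
python3 -c "
from h import env
print(env.job_done(), env.get_state()['clock'])"
```

```text
the job is handed in; nothing more can be done
the job is handed in; nothing more can be done
```

The stack is built and handed in: peg tray, dropper tray and soap tray sit on the empty tray, turned end for end, each rim measured 40 mm above the one below, with the bottle upright and the soap in its tray; the pegs, covered once stacked, were not checked again, and the judge gave no verdict.

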